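Hold a projector lens in the V-blocks

TASK

Take the black projector lens out of its carton and lay it gently, without dropping or knocking it, in the groove of the pair of V-blocks, brass ring end outward and rear end up against the end stop. Then press it down onto both sides of the V with about 15 N, and finish while still holding it pressed there, so that I can tighten its ring. Leave everything else on the table where it is.

Things in the scene. Friction and masses are not known exactly. Their poses are not given: they have to be found in the camera images.
- lens_center (a point): centre of the lens barrel (on its axis, half-way along), a loose black cylinder, diameter 44, length 120, 0.19 to 0.3 kg, flat ends. Its x axis runs along the barrel to the front end, which has a brass ring round dark glass; the rear 18 are bare aluminium. Starts lying level in the carton's pocket, may be rolled about x. Can be gripped across its middle
- lens_front (a point): centre of the lens's front face (brass ring end), 60 along +x from the lens centre; same axes
- lens: the same lens barrel; origin at its centre, axes as for the lens centre
- carton: low open cardboard carton, fixed, 180 (x) x 160 (y) x 32 high, origin at the centre of its underside, z up. The lens lies in the middle pocket (46 x 128) of its grey insert along x, front end to +x, axis 32 above the table; insert top 28, pocket floor 10 above the table. A finger bay 50 wide (along x), floor also at 10, crosses the middle, reaching 76 to each side of the lens axis
- vrest: pair of steel V-blocks on a dark plate, fixed; origin on the table under the groove's middle, x along the groove away from the end stop, z up. Plate 160 x 100 x 12 high. Blocks at x -51 to -25 and 25 to 51 (the gap is free down to the plate), 66 wide, tops 57 above the table, upright 90 degree V, 42 wide at the top. End stop: upright plate, inner face at x = -60, 50 wide, top at 60
- vrest_seat (a point): where the lens centre is when the lens is fully seated with its rear end on the end stop: 67 above the table, above the origin of the V-block pair, in the V's middle plane; same axes as the V-block pair
- left_faces: the two V faces on the +y side of the groove (one line of contact); origin and axes as the V-block pair
- right_faces: the two V faces on the -y side of the groove (the other line of contact); origin and axes as the V-block pair
- spanner: flat steel lens spanner, 150 x 12 x 5, lying, with two sliding blocks and two thin pins; origin centre of its underside; a bystander, to be left alone
- lens_cap: black round push-on lens cap, diameter 48, 13 high, lying on the table; origin centre of its underside; a bystander, to be left alone
- timer: white plug-in dial timer, 66 x 66 x 40; origin centre of its underside; a bystander, to be left alone
- jar: white plastic jar with orange cap, diameter 76, 95 high; origin centre of its underside; a bystander, to be left alone
- screwdriver: red-handled screwdriver lying on the table, about 200 long; origin near its middle; a bystander, to be left alone
- pot: red plastic pot, diameter 90, 85 high; origin centre of its underside; a bystander, to be left alone
- yellow_box: yellow and red cardboard box, 115 x 75 x 85; origin centre of its underside; a bystander, to be left alone
- tape: yellow ring-shaped tape roll lying flat, diameter 96, 24 high; origin centre of its underside; a bystander, to be left alone
There are look-alikes about, which are no part of the job. Of the things that look like the lens, the middle-sized one is meant. Several things have the shape of the vrest; the one meant has the colours described above.

How it is judged:
On the way, in this order (a step that is already met when the one before it is completed fails the run):
1. the lens is lifted clear of the carton in the fingers (height (world z) of lens_center above 0.1 m and contact force between the fingers and lens above 1 N), for 0.1 s.
2. the lens lies in both V-blocks, front end outward, rear end at the stop (x of lens_center in the frame of vrest_seat between -0.003 and 0.003 m and y of lens_center in the frame of vrest_seat between -0.002 and 0.002 m and z of lens_center in the frame of vrest_seat between -0.0025 and 0.002 m and angle between the x axis of lens_center and the x axis of vrest_seat, either way round below 0.03 rad and x of lens_front in the frame of vrest_seat above 0.05 m), for 0.2 s.
At the end, for the whole second after the job is handed in: The lens rests still in both V-blocks (within 2 mm and 0.03 rad of seated), ring end outward, rear end within 3 mm of the stop, and the fingers keep it pressed: each side of the V carries 3 to 40 N (its weight alone gives about 2 N) (all of step 2 and contact force between lens and left_faces between 3 and 40 N and contact force between lens and right_faces between 3 and 40 N and contact force between the fingers and lens above 3 N and linear speed of lens below 0.01 m/s); the arm keeps its last pose, push and grip.
It fails at once if the lens is dropped: it falls free of the fingers faster than 0.4 m/s (linear speed of lens above 0.4 m/s and contact force between the fingers and lens below 0.1 N).
It fails at once if the lens is forced or knocked against the V-blocks or the stop with more than 80 N (contact force between lens and vrest above 80 N).
It fails at once if a bystander is moved by more than 30 mm (distance of any of spanner, lens_cap, timer, jar, screwdriver, pot, yellow_box, tape from where it was at the start of the episode above 0.03 m).
It also fails if it takes over 54 s, if anything falls off the work surface, if the arm or the gripper's body presses on something with over 40 N, if the wrist force passes 120 N, or if a joint passes its speed limit or range.

ROBOT

A 6-joint arm with a two-finger parallel gripper is mounted at the origin on the work surface. World frame = base frame: x ahead of the robot, y to its left, z up, the work surface at z = 0. Lengths are in m, angles in rad, forces in N, time in s.
With the tool pointing down it reaches from about 0.275 to 0.775 m from the base axis. Payload 14.6 kg.
Tool frame: the origin (TCP) lies between the finger pads; the fingertips stand 8 mm ahead of it and the grasp point (between the pads) lies 11 mm behind it (tcp_to_tips is the distance from the TCP to the fingertips, in m); z points along the fingers, y is the line along which they close (so a half turn about z gives the same grasp; the last joint's range is limited). The gripper opens to 85 mm and grips with 20 to 120 N. Pads are 22 mm wide; open, the fingers measure 114 mm over their backs; the gripper's body (76 mm by 85 mm) begins 54 mm behind the grasp point. The pads swing forward as they close: fully open they stand 13 mm farther back than shut.
Start: joints at [1.195, 0.263, -0.048, 1.259, 0, 1.415], TCP at [0.115, 0.512, 0.239] pointing down, gripper open.
Joint ranges: [-2.65, 2.65], [-0.89, 1.7], [-1.18, 1.37], [-2.13, 2.11], [-1.35, 1.29], [-3.14, 3.14]. Speed limits (rad/s): [1.89, 1.89, 2.57, 2.79, 3.14, 3.14].

INTERFACE

Orientations are given as a rotation vector (axis times angle).
In Python, from rig import state, grab_frame, finish_job, find_in, tcp_to_tips gives the robot as it stands.
- The arm moves only by the shell command python3 -m crank 'ROWS' [OPENING]. ROWS is JSON, a list that holds one entry, the list of rows, each a list of 4 numbers: the shift along the tool's x, y, z in units of 0.5 m (1.0 is 0.5 m), then the turn about the tool's z in units of pi/4 rad (1.0 is pi/4 rad). A call has 1 to 10 rows; each row is the pose to reach, as a shift and turn from the pose commanded when the call began, along the tool's axes at that moment; what a row does not reach only later rows make up. A row lasts 1/8 s, in which the tool goes at most 62.5 mm and 10.7 degrees, less where a joint would pass 70% of its speed; a pose out of reach is approached as far as the arm can. A call with a number of a shift or a turn outside -1 to 1 is refused whole. A call with a gripper value outside its range is refused whole. OPENING is the closure in counts, from 0 (fully open) to 255 (shut), set as the call begins (- or left out, the last holds). The fingers move at their own pace and stop on an object; the grip force is fixed at half the most. Time passes only in rows, so rows that repeat a pose let the fingers close. It gives the time, the measured TCP pose, the force, the opening and the grip force at its end, in the units of the state.
- state(): the state, without advancing time (a new reading comes with each control period).
- grab_frame(name): name is "scene" or "top"; returns a dict with "color" (400x640x3 uint8, blue, green, red), "range_z" (400x640 float32, m along the optical axis (not along the pixel's ray), 0 where there is no reading), "intrinsics" (3x3 intrinsics, pixels), "k1" (the pictures are not rectified: a ray, as slopes to the right and down, at radius r is drawn at 1 + k1 r^2 times it, then the intrinsics apply), "rvec" (rotation vector, rad) and "tvec" (3), from world to camera coordinates, as OpenCV has them. Camera axes: x right, y down, z forward; pixel columns grow to the right and rows downward; lengths in m; the calibration is good to about 2 mm. A picture is of the moment at which its call begins.
- finish_job(): hands the job in; it is judged then, once.
Trained networks look in the newest picture that a camera, given by its name, has taken for a name from the list of things; names that differ only in an ending like _2 or _b are one class to them, and where a whole thing is asked for, a point or a joint stands for the part that bears it (a point fixed in the world has none). Each returns a list of dicts, best first, with "p" (0 to 1); they miss things now and then, are a little off and sometimes report something else, mostly with a low value. They report only what shows in the picture. A call takes as long as a camera call. They do not tell look-alikes from the thing itself.
- find_in(query, camera): "position" ([row, column] in pixels, amid what is visible of it).
The state is a dict: "time_s": time; "q": joint angles; "joint_velocities": joint speeds; "tau": joint torques, N m; "tool_pos": TCP position; "tool_rot": TCP orientation; "wrist_force": force on the tool from outside, world axes, zero at the start; "moment": the same for the moment, N m; "opening": opening from 0.0 (shut) to 1.0 (fully open); "gripper_force": force on a finger pad.
Only numpy, scipy, OpenCV 4.12 (cv2) and the standard library are available. Lean on these libraries where they do the work, as an engineer would, in place of code of your own. Each camera call takes 0.05 s, during which the arm holds its last target. There are 200 camera calls.

## Working session

There is one attempt and no reset: what is moved stays moved. The work goes in short steps, Python scripts to look and compute and a shell command to move; the robot and the scene stay as the last step left them, time stands still between calls to the robot, and variables do not carry over. Pictures are saved under pics/ and viewed, at most 10 in all, crops included, and the job is handed in when it is done.

```bash
mkdir -p pics; ls
cat > h.py <<'E'
import numpy as np, cv2, pickle
from rig import *
def snap(cam, png=None):
    f=grab_frame(cam); pickle.dump(f,open(f'/tmp/{cam}.pkl','wb'))
    if png: cv2.imwrite(f'pics/{png}.png',f['color'])
    return f
def cloud(f):
    K=np.array(f['intrinsics']);k=float(np.ravel(f['k1'])[0]);h,w=f['range_z'].shape
    v,u=np.mgrid[:h,:w].astype(np.float32)
    p=cv2.undistortPoints(np.stack([u.ravel(),v.ravel()],1)[:,None],K,np.array([k,0,0,0.]))[:,0]
    z=f['range_z'].ravel(); P=np.c_[p*z[:,None],z]
    R=cv2.Rodrigues(np.array(f['rvec'],float))[0]
    W=(P-np.ravel(f['tvec']))@R; W[z==0]=np.nan
    return W.reshape(h,w,3)
E
python3 - <<'E'
from h import *
for c in('scene','top'):
    f=snap(c,c+'0'); W=cloud(f); print(c,f['k1'],np.ravel(f['tvec']))
    for n in('lens','vrest','carton','spanner','jar','pot','lens_cap'):
        for d in find_in(n,c):
            r,q=[int(round(x)) for x in d['position']]; print(n,round(d['p'],2),r,q,W[r,q].round(3))
print(state(), tcp_to_tips)
E
```

```text
pics
scene 0.021134827852225355 [ 0.25567555 -0.35679437  1.60460122]
lens 0.74 254 386 [0.592 0.231 0.052]
lens 0.69 179 399 [0.362 0.161 0.052]
lens 0.63 336 402 [0.757 0.357 0.029]
vrest 0.86 167 258 [ 0.505 -0.239  0.009]
vrest 0.62 115 305 [ 0.257 -0.22   0.007]
carton 0.77 260 386 [nan nan nan]
carton 0.55 225 308 [ 0.597 -0.007 -0.   ]
spanner 0.56 224 306 [ 0.599 -0.012  0.005]
spanner 0.19 164 252 [ 0.506 -0.259  0.012]
jar 0.65 294 330 [0.772 0.164 0.096]
pot 0.96 263 486 [0.462 0.471 0.005]
lens_cap 0.71 177 330 [ 0.43  -0.029  0.01 ]
top -0.028718365291265646 [-0.00308467  0.54024796  1.47153641]
lens 0.83 190 257 [0.571 0.212 0.053]
lens 0.75 257 273 [0.343 0.151 0.058]
lens 0.65 140 221 [0.752 0.346 0.035]
lens 0.24 234 456 [ 0.427 -0.492 -0.003]
vrest 0.95 212 391 [ 0.502 -0.257  0.017]
vrest 0.7 280 378 [ 0.265 -0.211  0.011]
carton 0.56 190 259 [0.573 0.206 0.043]
carton 0.25 212 390 [ 0.503 -0.255  0.01 ]
spanner 0.72 188 324 [ 0.587 -0.021  0.006]
jar 0.58 141 272 [0.736 0.159 0.09 ]
pot 0.94 217 181 [0.479 0.485 0.009]
pot 0.3 218 389 [ 0.481 -0.251  0.009]
lens_cap 0.52 234 322 [ 0.423 -0.014  0.018]
{'time_s': 0.8, 'q': array([ 1.19470181e+00,  2.63101900e-01, -4.82968177e-02,  1.25938564e+00,
        1.09799925e-05,  1.41551696e+00]), 'joint_velocities': array([ 1.46425854e-03, -9.27020511e-04,  5.80336059e-05,  1.26830576e-03,
        1.00021712e-03, -7.48677082e-04]), 'tau': array([ 4.89437007e-04, -6.37384915e+01,  3.84765530e+01,  3.46031620e-04,
       -9.39665642e-05, -4.73389468e-05]), 'tool_pos': array([0.11498383, 0.51226502, 0.23927847]), 'tool_rot': array([-3.46150550e-01, -3.12245695e+00, -2.26695763e-05]), 'wrist_force': array([ 0.22582653, -0.62931778,  0.79817769]), 'moment': array([-0.01044133,  0.0375465 ,  0.0606023 ]), 'gripper_force': 0.0, 'opening': 0.9960932151180406} 0.008
```

Run:
```python
import cv2
a=cv2.imread('pics/top0.png')[100:320,160:500]; cv2.imwrite('pics/top_c.png',cv2.resize(a,None,fx=2.3,fy=2.3,interpolation=cv2.INTER_CUBIC))
a=cv2.imread('pics/scene0.png')[80:380,200:540]; cv2.imwrite('pics/scene_c.png',cv2.resize(a,None,fx=1.9,fy=1.9,interpolation=cv2.INTER_CUBIC))
```

```text
(no output)
```

View pics/top_c.png

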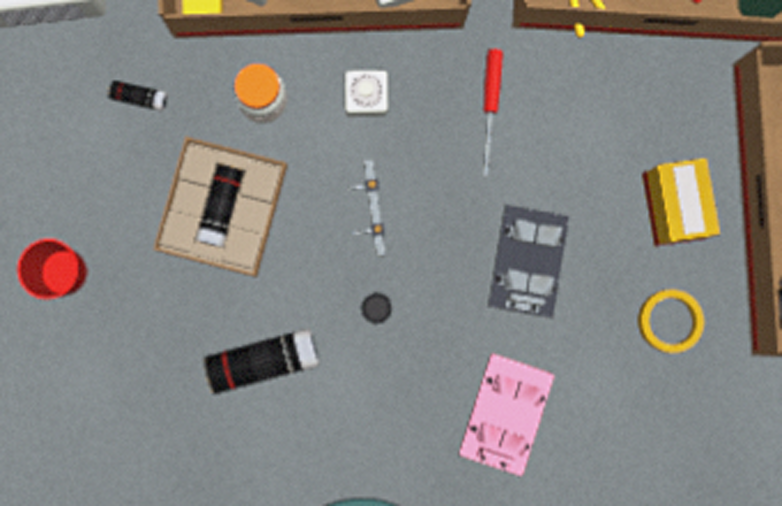

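View pics/scene_c.png

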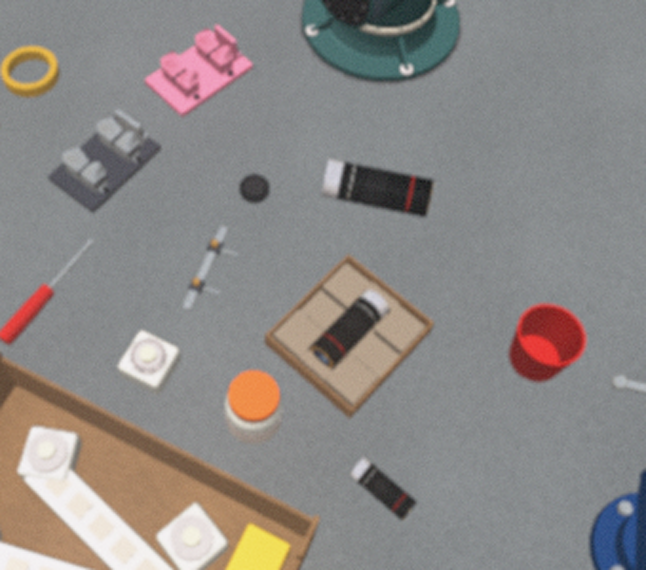

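The right lens is the middle-sized one, in the carton (top picture about row 190, col 257). Its red and ring end points up the picture (+x) and its bare end points toward the robot. The dark-plated V-rest is at about (212, 391), with its end stop on the robot's side. The pink V-rest and the other two lenses are decoys. Next I'll fit poses.

```bash
cat > fit.py <<'E'
from h import *
from scipy.optimize import least_squares
def zv(l):   # vrest height map
    x,y=l[:,0],np.abs(l[:,1]); z=np.zeros(len(l))
    z[(np.abs(x)<80)&(y<50)]=.012*1
    b=(np.abs(x)>.025)&(np.abs(x)<.051)&(y<.033)
    return z,b
def hm(l,kind):
    x,y=l[:,0],np.abs(l[:,1]); s=lambda d:1/(1+np.exp(-d/.0012))
    box=lambda x0,x1,w:s(x-x0)*s(x1-x)*s(w-y)
    if kind=='v':
        z=.012*box(-.08,.08,.05)
        blk=np.where(y<.021,.036+y,.057)
        for a,b in((-.051,-.025),(.025,.051)): z=z+(blk-.012)*box(a,b,.033)
        return z+(.048)*box(-.066,-.06,.025)
    z=.030*box(-.09,.09,.08)
    return z
def fit(pts,kind,p0):
    def r(p):
        c,s_=np.cos(p[2]),np.sin(p[2]); d=pts[:,:2]-p[:2]
        return pts[:,2]-p[3]-hm(np.c_[d@[c,s_],d@[-s_,c]],kind)
    best=None
    for dy in(-.15,0,.15):
        o=least_squares(r,[p0[0],p0[1],p0[2]+dy,0],loss='soft_l1',f_scale=.004,x_scale=[.01,.01,.1,.01],diff_step=1e-4)
        if best is None or o.cost<best.cost: best=o
    return best
if __name__=='__main__':
  for c in('top','scene'):
    f=pickle.load(open(f'/tmp/{c}.pkl','rb')); W=cloud(f).reshape(-1,3); W=W[~np.isnan(W[:,0])]
    for n,k,p0,R in(('vrest','v',(.50,-.25,-.1),.11),('carton','c',(.575,.208,-.2),.135)):
        P=W[np.hypot(*(W[:,:2]-p0[:2]).T)<R]
        o=fit(P,k,p0); print(c,n,o.x.round(4),'cost',o.cost,len(P))
    L=W[(np.hypot(*(W[:,:2]-(.575,.208)).T)<.08)&(W[:,2]>.040)]
    rc,sz,an=cv2.minAreaRect((L[:,:2]*1000).astype(np.float32)); print(c,'lens',np.median(L[:,:2],0).round(4),rc,sz,an,np.percentile(L[:,2],[50,90,98]).round(4),len(L))
    # cylinder fit: axis xy, yaw, height
    def r(p):
        d=L[:,:2]-p[:2]; lat=d@[-np.sin(p[2]),np.cos(p[2])]; return np.hypot(lat,L[:,2]-p[3])-.022
    o=least_squares(lambda p:r([.575,p[0],p[1],p[2]]),[.208,-.2,.032],loss='soft_l1',f_scale=.002)
    d=L[:,:2]-(.575,o.x[0]); t=d@[np.cos(o.x[1]),np.sin(o.x[1])]
    print('  cyl at x=.575: y,yaw,z',o.x.round(4),'along',np.percentile(t,[0,1,99,100]).round(4),'rms',np.std(o.fun).round(4))
E
python3 fit.py
```

```text
top vrest [ 0.5    -0.2532 -0.1711  0.0008] cost 0.02304044219872124 2961
top carton [ 5.776e-01  2.224e-01 -2.494e-01 -3.000e-04] cost 0.08506751498577701 4407
top lens [0.578  0.2199] (571.640380859375, 195.4744873046875) (96.39155578613281, 120.68108367919922) 78.47791290283203 [0.051  0.0566 0.0608] 402
  cyl at x=.575: y,yaw,z [ 0.2226 -0.2529  0.0325] along [-0.0585 -0.0568  0.0617  0.0631] rms 0.004
scene vrest [ 0.5022 -0.2532 -0.1765 -0.001 ] cost 0.03307891082106693 3318
scene carton [ 0.5801  0.2211 -0.2485 -0.0017] cost 0.12486767606068921 6943
scene lens [0.5839 0.2226] (580.7598266601562, 221.56715393066406) (43.228607177734375, 123.62374877929688) 77.58367156982422 [0.0502 0.0542 0.0566] 633
  cyl at x=.575: y,yaw,z [ 0.2222 -0.2462  0.031 ] along [-0.0564 -0.0534  0.0663  0.0673] rms 0.0022
```

```bash
cat > go.py <<'E'
import sys,numpy as np
from rig import state
from scipy.spatial.transform import Rotation as Ro
# usage: go.py x y z yaw  (yaw = object x-axis; tool y goes across it)
def rows(t,yaw):
    s=state(); R=Ro.from_rotvec(s['tool_rot']).as_matrix()
    sh=R.T@(np.array(t)-s['tool_pos'])/.5
    y=R[:,1]; cur=np.arctan2(y[1],y[0]); w=(yaw+np.pi/2-cur+np.pi/2)%np.pi-np.pi/2
    print('rows',sh.round(4),'turn',round(-w/(np.pi/4),4),'tool_y_deg',np.degrees(cur).round(2),'t',s['time_s'],'F',s['wrist_force'].round(2),'pos',s['tool_pos'].round(4),'open',round(s['opening'],3),s['gripper_force'],'q6',s['q'][5].round(2))
rows([float(v) for v in sys.argv[1:4]],float(sys.argv[4]))
E
python3 go.py .579 .2218 .15 -.249
```

```text
rows [-1.0327 -0.3636  0.1785] turn 0.0359 tool_y_deg 77.35 t 0.8 F [ 0.23 -0.63  0.8 ] pos [0.115  0.5123 0.2393] open 0.996 0.0 q6 1.42
```

```bash
python3 -m crank '[[[-0.12,-0.043,0,0],[-0.24,-0.085,0,0],[-0.36,-0.128,0.02,0],[-0.47,-0.17,0.04,0],[-0.59,-0.21,0.06,0.01],[-0.7,-0.25,0.08,0.02],[-0.8,-0.29,0.1,0.03],[-0.9,-0.32,0.12,0.036],[-0.96,-0.34,0.14,0.036],[-1,-0.352,0.15,0.036]]]' 0; python3 go.py .579 .2218 .022 -.249
```

```text
time_s: 2.05
tool_pos: [0.5652, 0.2301, 0.1636]
tool_rot: [-0.392, -3.116, 0.0]
wrist_force: [-0.7, 0.6, 0.7]
opening: 0.999
gripper_force: 0.0
rows [-0.031  -0.0091  0.2831] turn -0.0014 tool_y_deg 75.67 t 2.05 F [-0.73  0.62  0.67] pos [0.5652 0.2301 0.1636] open 0.999 0.0 q6 0.5
```

```bash
python3 -m crank '[[[-0.02,-0.006,0.02,0],[-0.031,-0.009,0.06,0],[-0.031,-0.009,0.1,0],[-0.031,-0.009,0.12,0],[-0.031,-0.009,0.12,0],[-0.031,-0.009,0.12,0]]]'; python3 go.py .579 .2218 .022 -.249
```

```text
time_s: 2.8
tool_pos: [0.5784, 0.2232, 0.1051]
tool_rot: [0.39, 3.116, 0.001]
wrist_force: [0.1, -0.5, 0.1]
opening: 1.004
gripper_force: 0.0
rows [-0.0017 -0.0024  0.1661] turn 0.0004 tool_y_deg 75.75 t 2.8 F [ 0.06 -0.53  0.13] pos [0.5784 0.2232 0.1051] open 1.004 0.0 q6 0.49
```

```bash
python3 -m crank '[[[-0.002,-0.002,0.03,0],[-0.002,-0.002,0.06,0],[-0.002,-0.002,0.09,0],[-0.002,-0.002,0.12,0],[-0.002,-0.002,0.14,0],[-0.002,-0.002,0.155,0],[-0.002,-0.002,0.165,0],[-0.002,-0.002,0.165,0],[-0.002,-0.002,0.165,0]]]'; python3 go.py .579 .2218 .022 -.249
```

```text
time_s: 3.92
tool_pos: [0.5791, 0.2217, 0.0221]
tool_rot: [0.39, 3.117, 0.0]
wrist_force: [-0.0, -0.4, 0.7]
opening: 1.003
gripper_force: 0.0
rows [0.0003 0.0002 0.0003] turn -0.0001 tool_y_deg 75.73 t 3.925 F [-0.01 -0.38  0.66] pos [0.5791 0.2217 0.0221] open 1.003 0.0 q6 0.48
```

Run:
```python
from h import *
a=snap('scene')['color'][190:330,290:480]; b=snap('top')['color'][130:250,190:330]
cv2.imwrite('pics/g1.png',np.hstack([cv2.resize(a,(480,354)),cv2.resize(b,(320,354))]))
```

```text
(no output)
```

View pics/g1.png

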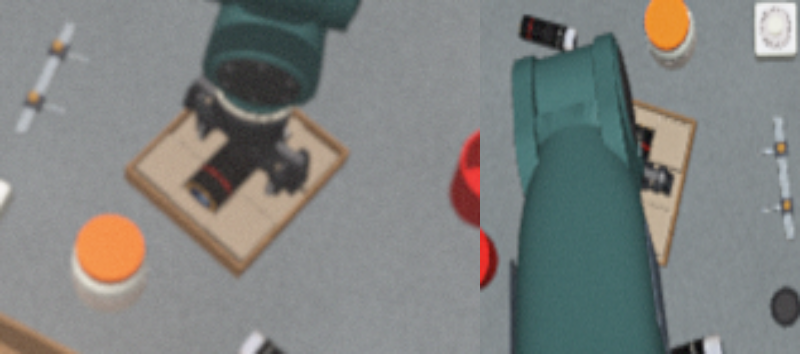

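The fingers straddle the lens in the bay without touching it. I'll close and lift a little.

```bash
python3 -m crank '[[[0,0,0,0],[0,0,0,0],[0,0,0,0],[0,0,0,0],[0,0,0,0],[0,0,0,0],[0,0,0,0],[0,0,0,0],[0,0,0,0],[0,0,0,0]]]' 255; python3 go.py .579 .2218 .2 -.249
```

```text
time_s: 5.28
tool_pos: [0.579, 0.2216, 0.0222]
tool_rot: [0.39, 3.117, -0.0]
wrist_force: [-0.8, -1.6, 4.6]
opening: 0.497
gripper_force: 60.3
rows [-0.      0.0004 -0.3557] turn -0.0002 tool_y_deg 75.72 t 5.275 F [-0.76 -1.58  4.59] pos [0.579  0.2216 0.0222] open 0.497 60.288201570510864 q6 0.48
```

```bash
python3 -m crank '[[[0,0,-0.01,0],[0,0,-0.03,0],[0,0,-0.06,0],[0,0,-0.1,0],[0,0,-0.15,0],[0,0,-0.2,0],[0,0,-0.26,0],[0,0,-0.3,0],[0,0,-0.34,0],[0,0,-0.34,0]]]'; python3 go.py .501 -.2532 .2 -.174
python3 - <<'E'
from h import *
a=snap('scene')['color'][150:330,290:500]
cv2.imwrite('pics/g2.png',cv2.resize(a,(630,540)))
E
```

```text
time_s: 6.52
tool_pos: [0.5796, 0.2218, 0.1938]
tool_rot: [0.39, 3.114, 0.002]
wrist_force: [0.9, 0.1, -2.4]
opening: 0.495
gripper_force: 61.1
rows [-0.0819 -0.9594 -0.0136] turn -0.0955 tool_y_deg 75.73 t 6.525 F [ 0.92  0.14 -2.44] pos [0.5796 0.2218 0.1938] open 0.495 61.08112692832947 q6 0.48
```

View pics/g2.png

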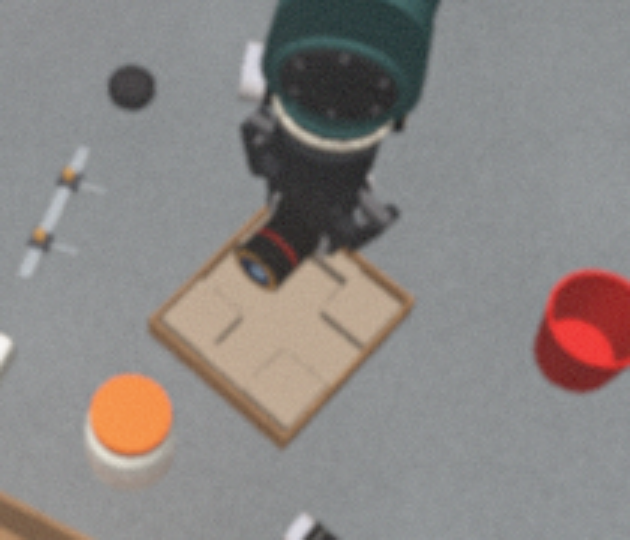

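```bash
python3 -m crank '[[[0,-0.03,0,0],[-0.01,-0.1,0,0],[-0.015,-0.2,0,-0.02],[-0.02,-0.3,0,-0.04],[-0.03,-0.4,0,-0.05],[-0.04,-0.5,0,-0.07],[-0.05,-0.6,0,-0.09],[-0.06,-0.7,0,-0.096],[-0.07,-0.79,0,-0.096],[-0.08,-0.86,0,-0.096]]]';  python3 go.py .509 -.2546 .11 -.174
```

```text
time_s: 7.82
tool_pos: [0.5102, -0.207, 0.1911]
tool_rot: [-0.274, -3.128, -0.0]
wrist_force: [-0.2, -0.1, -2.2]
opening: 0.498
gripper_force: 61.4
rows [-0.0145 -0.0942  0.1622] turn -0.0013 tool_y_deg 79.97 t 7.825 F [-0.17 -0.05 -2.19] pos [ 0.5102 -0.207   0.1911] open 0.498 61.36382460594177 q6 -0.36
```

```bash
python3 -m crank '[[[-0.006,-0.04,0,0],[-0.012,-0.08,0.02,0],[-0.0145,-0.093,0.05,0],[-0.0145,-0.093,0.09,0],[-0.0145,-0.093,0.12,0],[-0.0145,-0.093,0.14,0],[-0.0145,-0.093,0.14,0],[-0.0145,-0.093,0.14,0]]]';  python3 go.py .509 -.2546 .057 -.174
python3 - <<'E'
from h import *
a=snap('scene')['color'][90:230,180:350]; b=snap('top')['color'][150:290,330:470]
np.save('/tmp/x.npy',a)
cv2.imwrite('pics/v1.png',np.hstack([cv2.resize(a,(420,346)),cv2.resize(b,(346,346))]))
E
```

```text
time_s: 8.82
tool_pos: [0.5111, -0.2521, 0.1223]
tool_rot: [0.272, 3.129, -0.001]
wrist_force: [-0.3, 0.3, -1.6]
opening: 0.494
gripper_force: 61.4
rows [ 0.0033 -0.0057  0.1305] turn 0.0006 tool_y_deg 80.06 t 8.825 F [-0.3   0.29 -1.62] pos [ 0.5111 -0.2521  0.1223] open 0.494 61.35759115219116 q6 -0.43
```

View pics/v1.png

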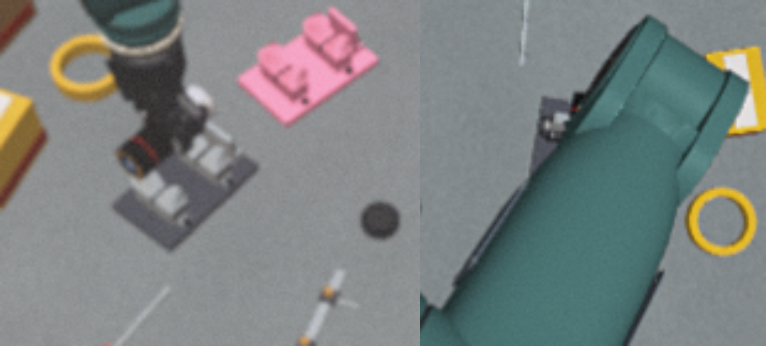

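```bash
python3 -m crank '[[[0.003,-0.0055,0.02,0],[0.003,-0.0055,0.05,0],[0.003,-0.0055,0.075,0],[0.003,-0.0055,0.09,0],[0.003,-0.0055,0.1,0],[0.003,-0.0055,0.1,0],[0.003,-0.0055,0.1,0]]]';  python3 go.py .509 -.2546 .057 -.174
python3 - <<'E'
from h import *
f=snap('scene'); W=cloud(f).reshape(-1,3)
c=np.array([.501,-.2532]); u=np.array([np.cos(.174),-np.sin(.174)]); v=np.array([-u[1],u[0]])
d=W[:,:2]-c; l=np.c_[d@u,d@v,W[:,2]]
L=l[(abs(l[:,1])<.03)&(l[:,2]>.070)&(l[:,2]<.115)&(l[:,0]>.03)&(l[:,0]<.1)]
print(len(L),np.percentile(L[:,0],[1,50,95,99]).round(4))
h,e=np.histogram(L[:,0],np.arange(.03,.09,.003));print(list(zip(e.round(3),h)))
L=L[L[:,0]<.066]
from scipy.optimize import least_squares
o=least_squares(lambda p:np.hypot(L[:,1]-p[0],L[:,2]-p[1])-.022,[0,.087],loss='soft_l1',f_scale=.002);print('lens y,z in vrest',o.x.round(4),np.std(o.fun))
R=l[(abs(l[:,1])<.03)&(l[:,2]>.07)&(l[:,2]<.115)&(l[:,0]<-.03)&(l[:,0]>-.08)];print('rear',len(R),np.percentile(R[:,0],[1,5,50]).round(4) if len(R) else '')
E
```

```text
time_s: 9.8
tool_pos: [0.509, -0.2546, 0.0721]
tool_rot: [0.272, 3.129, -0.0]
wrist_force: [0.2, -0.0, -2.0]
opening: 0.493
gripper_force: 61.4
rows [ 0.0001 -0.0001  0.0302] turn 0.0004 tool_y_deg 80.05 t 9.8 F [ 0.19 -0.03 -2.01] pos [ 0.509  -0.2546  0.0721] open 0.493 61.35787010192871 q6 -0.43
245 [0.0307 0.0541 0.0707 0.0715]
[(np.float64(0.03), np.int64(12)), (np.float64(0.033), np.int64(17)), (np.float64(0.036), np.int64(15)), (np.float64(0.039), np.int64(13)), (np.float64(0.042), np.int64(18)), (np.float64(0.045), np.int64(11)), (np.float64(0.048), np.int64(16)), (np.float64(0.051), np.int64(19)), (np.float64(0.054), np.int64(11)), (np.float64(0.057), np.int64(17)), (np.float64(0.06), np.int64(19)), (np.float64(0.063), np.int64(13)), (np.float64(0.066), np.int64(20)), (np.float64(0.069), np.int64(44)), (np.float64(0.072), np.int64(0)), (np.float64(0.075), np.int64(0)), (np.float64(0.078), np.int64(0)), (np.float64(0.081), np.int64(0)), (np.float64(0.084), np.int64(0))]
lens y,z in vrest [0.0012 0.0806] 0.0021001588553061883
rear 73 [-0.0511 -0.0494 -0.0425]
```

The held lens is level. It sits about 10 mm out from the stop, about 1 mm off the middle of the groove and about 14 mm above its seat. I'll lower it slowly.

```bash
python3 -m crank '[[[0,-0.001,0.006,0],[0,-0.001,0.012,0],[0,-0.001,0.018,0],[0,-0.001,0.022,0],[0,-0.001,0.025,0],[0,-0.001,0.025,0],[0,-0.001,0.025,0]]]';  python3 go.py .509 -.2546 .057 -.174
```

```text
time_s: 10.72
tool_pos: [0.5088, -0.255, 0.0593]
tool_rot: [0.272, 3.13, -0.0]
wrist_force: [-0.6, 0.4, -2.9]
opening: 0.495
gripper_force: 61.4
rows [-0.0002  0.0009  0.0047] turn 0.0004 tool_y_deg 80.05 t 10.725 F [-0.59  0.42 -2.88] pos [ 0.5088 -0.255   0.0593] open 0.495 61.35839223861694 q6 -0.43
```

```bash
python3 -m crank '[[[0,0,0.001,0],[0,0,0.002,0],[0,0,0.002,0],[0,0,0.002,0]]]'; python3 go.py .509 -.2546 .057 -.174;  python3 -m crank '[[[0,0,0.001,0],[0,0,0.002,0],[0,0,0.002,0],[0,0,0.002,0]]]';  python3 go.py .509 -.2546 .057 -.174
```

```text
time_s: 11.22
tool_pos: [0.5088, -0.255, 0.0583]
tool_rot: [-0.272, -3.13, -0.0]
wrist_force: [-1.0, -1.0, -2.2]
opening: 0.501
gripper_force: 61.4
rows [-0.0004  0.0008  0.0026] turn 0.0004 tool_y_deg 80.05 t 11.225 F [-0.99 -0.99 -2.22] pos [ 0.5088 -0.255   0.0583] open 0.501 61.35844588279724 q6 -0.43
time_s: 11.72
tool_pos: [0.5089, -0.2553, 0.0576]
tool_rot: [0.273, 3.129, -0.001]
wrist_force: [-2.7, -2.5, 6.1]
opening: 0.498
gripper_force: 62.1
rows [0.0001 0.0014 0.0012] turn 0.0003 tool_y_deg 80.04 t 11.725 F [-2.71 -2.46  6.09] pos [ 0.5089 -0.2553  0.0576] open 0.498 62.14265584945679 q6 -0.43
```

```bash
python3 -m crank '[[[0,-0.001,-0.0005,0],[0,-0.001,-0.0005,0],[0,-0.001,-0.0005,0]]]'; python3 go.py .509 -.2546 .057 -.174;  python3 -m crank '[[[0.003,0,0,0],[0.006,0,0,0],[0.009,0,0,0],[0.012,0,0,0],[0.012,0,0,0],[0.012,0,0,0]]]';  python3 go.py .501 -.2532 .057 -.174
```

```text
time_s: 12.1
tool_pos: [0.5088, -0.2555, 0.0575]
tool_rot: [0.272, 3.13, -0.0]
wrist_force: [0.1, -1.3, 1.3]
opening: 0.497
gripper_force: 61.5
rows [-0.0001  0.0018  0.0011] turn 0.0004 tool_y_deg 80.05 t 12.1 F [ 0.08 -1.28  1.28] pos [ 0.5088 -0.2555  0.0575] open 0.497 61.457873582839966 q6 -0.43
time_s: 12.85
tool_pos: [0.5025, -0.2544, 0.0575]
tool_rot: [-0.273, -3.129, 0.0]
wrist_force: [-1.1, -1.9, 1.1]
opening: 0.493
gripper_force: 61.5
rows [0.0034 0.0018 0.001 ] turn 0.0003 tool_y_deg 80.04 t 12.85 F [-1.15 -1.87  1.13] pos [ 0.5025 -0.2544  0.0575] open 0.493 61.455641984939575 q6 -0.44
```

```bash
python3 -m crank '[[[0.001,-0.0005,0,0],[0.002,-0.0005,0,0],[0.003,-0.0005,0,0],[0.003,-0.0005,0,0],[0.003,-0.0005,0,0]]]'; python3 -m crank '[[[0.001,0,0,0],[0.002,0,0,0],[0.002,0,0,0],[0.002,0,0,0]]]'; python3 -m crank '[[[0.001,0,0,0],[0.002,0,0,0],[0.002,0,0,0],[0.002,0,0,0]]]';  python3 go.py .501 -.2532 .057 -.174
```

```text
time_s: 13.48
tool_pos: [0.5011, -0.2543, 0.0575]
tool_rot: [-0.272, -3.129, -0.0]
wrist_force: [-0.2, -0.4, -2.4]
opening: 0.494
gripper_force: 61.4
time_s: 13.98
tool_pos: [0.5009, -0.2543, 0.0577]
tool_rot: [0.272, 3.129, 0.0]
wrist_force: [4.6, 1.2, -2.0]
opening: 0.498
gripper_force: 61.4
time_s: 14.48
tool_pos: [0.5008, -0.2543, 0.058]
tool_rot: [0.272, 3.127, -0.0]
wrist_force: [9.5, 1.2, -2.6]
opening: 0.497
gripper_force: 61.4
rows [0.     0.0023 0.0021] turn 0.0008 tool_y_deg 80.07 t 14.475 F [ 9.52  1.2  -2.64] pos [ 0.5008 -0.2543  0.058 ] open 0.497 61.37986421585083 q6 -0.44
```

The lens touches the stop (9.5 N). I'll ease off that push a little and start pressing down.

```bash
python3 -m crank '[[[-0.001,0,0,0],[-0.001,0,0.001,0],[-0.001,0,0.001,0],[-0.001,0,0.001,0]]]'; python3 -m crank '[[[0,0,0.001,0],[0,0,0.001,0],[0,0,0.001,0],[0,0,0.001,0]]]';  python3 -m crank '[[[0,0,0.001,0],[0,0,0.001,0],[0,0,0.001,0],[0,0,0.001,0]]]';  python3 go.py .501 -.2532 .057 -.174
```

```text
time_s: 14.98
tool_pos: [0.5009, -0.2543, 0.0575]
tool_rot: [0.272, 3.127, -0.0]
wrist_force: [7.6, 1.4, -1.1]
opening: 0.493
gripper_force: 61.5
time_s: 15.48
tool_pos: [0.5009, -0.2544, 0.0573]
tool_rot: [0.272, 3.127, -0.0]
wrist_force: [6.1, 2.5, 3.6]
opening: 0.5
gripper_force: 62.2
time_s: 15.98
tool_pos: [0.5009, -0.2544, 0.0572]
tool_rot: [0.271, 3.127, -0.001]
wrist_force: [3.2, 2.9, 11.5]
opening: 0.494
gripper_force: 62.9
rows [0.0003 0.0024 0.0004] turn 0.001 tool_y_deg 80.08 t 15.975 F [ 3.17  2.91 11.52] pos [ 0.5009 -0.2544  0.0572] open 0.494 62.91258931159973 q6 -0.44
```

```bash
python3 -m crank '[[[0,0.001,0.0003,0],[0,0.001,0.0003,0],[0,0.001,0.0003,0],[0,0.001,0.0003,0]]]';  python3 go.py .501 -.2532 .057 -.174
python3 - <<'E'
from h import *
from scipy.optimize import least_squares
f=snap('scene','fin'); W=cloud(f).reshape(-1,3)
c=np.array([.5022,-.2532]); u=np.array([np.cos(.1745),-np.sin(.1745)]); v=np.array([-u[1],u[0]])
d=W[:,:2]-c; l=np.c_[d@u,d@v,W[:,2]+.001]
L=l[(abs(l[:,1])<.03)&(l[:,2]>.060)&(l[:,2]<.1)&(l[:,0]>.03)&(l[:,0]<.1)]
print('front',len(L),np.percentile(L[:,0],[50,95,99]).round(4))
A=l[(abs(l[:,1])<.024)&(l[:,2]>.067)&(l[:,2]<.1)&(((l[:,0]>.028)&(l[:,0]<.057))|((l[:,0]<-.035)&(l[:,0]>-.056)))]
o=least_squares(lambda p:np.hypot(A[:,1]-p[0]-p[2]*A[:,0],A[:,2]-p[1]-p[3]*A[:,0])-.022,[0,.067,0,0],loss='soft_l1',f_scale=.002);print('y,z,yaw,pitch',o.x.round(4),np.std(o.fun).round(4),len(A),(A[:,0]<0).sum())
a=f['color'][110:210,190:320]; cv2.imwrite('pics/fin_c.png',cv2.resize(a,(780,600),interpolation=cv2.INTER_CUBIC))
E
```

```text
time_s: 16.48
tool_pos: [0.501, -0.2544, 0.0572]
tool_rot: [0.272, 3.127, -0.002]
wrist_force: [2.7, -1.2, 12.4]
opening: 0.502
gripper_force: 62.9
rows [0.0003 0.0023 0.0004] turn 0.0006 tool_y_deg 80.06 t 16.475 F [ 2.71 -1.19 12.43] pos [ 0.501  -0.2544  0.0572] open 0.502 62.88108229637146 q6 -0.44
front 191 [0.0496 0.0618 0.0624]
y,z,yaw,pitch [ 0.0001  0.0673  0.0133 -0.0102] 0.0023 185 51
```

View pics/fin_c.png

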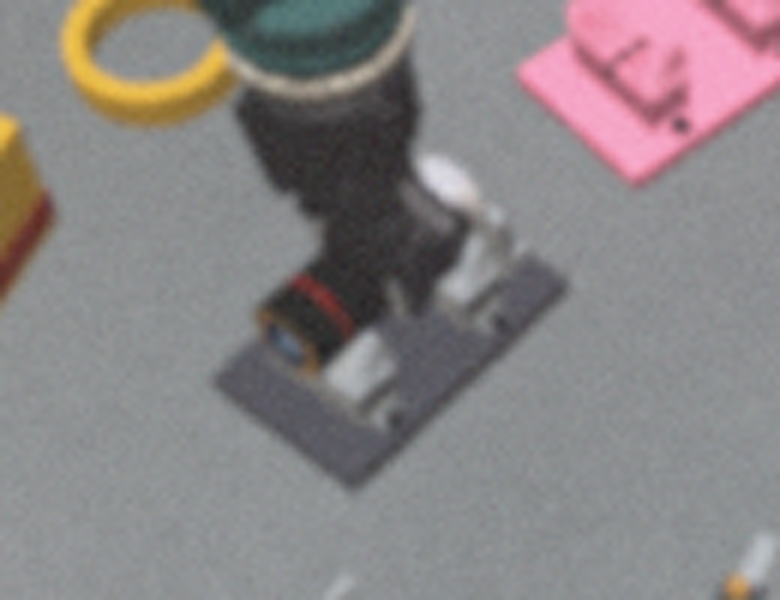

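Run:
```python
from rig import *
from scipy.spatial.transform import Rotation as Ro
s=state();R=Ro.from_rotvec(s['tool_rot']);print('tool F',R.inv().apply(s['wrist_force']).round(2),'M',R.inv().apply(s['moment']).round(3),'z axis',R.as_matrix()[:,2].round(4))
```

```text
tool F [ -2.52  -0.1  -12.12] M [-0.163 -0.305 -0.153] z axis [ 0.0026 -0.0018 -1.    ]
```

```bash
python3 -m crank '[[[0,0,0,0],[0,0,0,0],[0,0,0,0],[0,0,0,0],[0,0,0,0],[0,0,0,0],[0,0,0,0],[0,0,0,0]]]' && python3 -c "
from rig import *
print(finish_job())"
```

```text
time_s: 17.52
tool_pos: [0.5009, -0.2544, 0.0572]
tool_rot: [0.272, 3.127, -0.002]
wrist_force: [2.3, 0.1, 12.8]
opening: 0.492
gripper_force: 62.9
the job is handed in; nothing more can be done
None
```

I handed the job in with the lens lying in the dark-plated V-blocks, ring end outward and rear end against the stop, gripped and pressed down with about 15 N; no verdict came back, and the lens's exact angle and the force on each V side were estimated, not measured directly.

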